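# Check the brake levers of two rollator handles

### The arm

A 6-joint arm with a two-finger parallel gripper is mounted at the origin on the work surface. World frame = base frame: x ahead of the robot, y to its left, z up, the work surface at z = 0. Lengths are in m, angles in rad, forces in N, time in s.
With the tool pointing down it reaches from about 0.375 to 0.925 m from the base axis. Payload 5.7 kg.
Tool frame: the origin (TCP) lies between the finger pads; the fingertips stand 11 mm ahead of it and the grasp point (between the pads) lies 8 mm behind it; z points along the fingers, x is the direction in which the jaws open and shut, and the axes are right-handed (so a half turn about z gives the same grasp; the last joint's range is limited). The gripper opens to 85 mm and grips with 20 to 120 N. Pads are 22 mm wide; open, the fingers measure 114 mm over their backs; the gripper's body (76 mm by 85 mm) begins 54 mm behind the grasp point. The pads swing forward as they close: fully open they stand 13 mm farther back than shut.
Start: joints at [1.229, 0.359, 1.51, -0, 1.272, -0.115], TCP at [0.135, 0.585, 0.242] pointing down, gripper open.
Joint ranges: [-2.97, 2.97], [-1.01, 2.36], [0.21, 2.38], [-0.96, 4.11], [0.2, 2.71], [-2.98, 2.98]. Speed limits (rad/s): [2.39, 2.39, 3.14, 3.14, 3.14, 3.14].

### API

Orientations are given as [roll, pitch, yaw] about the fixed x, y, z axes, in that order (R = Rz(yaw) Ry(pitch) Rx(roll)).
In Python, from bench import sensors, imaging, sign_off gives the robot as it stands.
- The arm moves only by the tool carry_out, never from a script. Its argument "steps" is a list of rows, each an object of numbers: "dx", "dy", "dz": the shift along the tool's x, y, z in mm; "spin": the turn about the tool's z in degrees; "grip": the finger opening in mm, from 0 to 85.4. A call has 1 to 10 rows; each row is the pose to reach, as a shift and turn from the pose commanded when the call began, along the tool's axes at that moment; what a row does not reach only later rows make up. A row lasts 1/10 s, in which the tool goes at most 50 mm and 8.59 degrees, less where a joint would pass 70% of its speed; a pose out of reach is approached as far as the arm can. A call with a gripper value outside its range is refused whole. The fingers move at their own pace and stop on an object; "squeeze" is the grip in N (left out, the last holds). Time passes only in rows, so rows that repeat a pose let the fingers close. It gives the time, the measured TCP pose, the force and the opening at its end, in the units of the state.
- sensors.get_state(): the state, without advancing time (a new reading comes with each control period).
- imaging.grab_frame(name): name is "scene" or "top" or "wrist"; returns a dict with "img" (420x560x3 uint8, red, green, blue), "fx", "fy", "cx", "cy" (pixels), "R" (3x3) and "t" (3): a world point X has camera coordinates R X + t; the wrist camera has in their place "mount" (4x4, takes a point from camera to tool coordinates, whose origin is the TCP and whose axes are the tool frame's). Camera axes: x right, y down, z forward; pixel columns grow to the right and rows downward; lengths in m; the calibration is good to about 2 mm. A picture is of the moment at which its call begins: read the wrist's pose just before it. There is no depth.
- sign_off(): hands the job in, once; it reports no verdict.
The state is a dict: "time": time; "qpos": joint angles; "joint_velocities": joint speeds; "joint_efforts": joint torques, N m; "tool_pos": TCP position; "eef_rot": TCP orientation; "contact_force": force on the tool from outside, world axes, zero at the start; "torque": the same for the moment, N m; "finger_gap": opening from 0.0 (shut) to 1.0 (fully open).
Only numpy, scipy, OpenCV 4.12 (cv2) and the standard library are available. Lean on these libraries where they do the work, as an engineer would, in place of code of your own. Each camera call takes 0.05 s, during which the arm holds its last target.

### The job

Check the brakes of the two rollator handles clamped on the nurses' counter: with the outside of your fingers push the lever of the blue-banded handle in towards its bar until it comes up against its stop, short of the bar, hold it there for a good second without forcing it, and let it spring fully back; then do the same with the orange-banded handle. Only push on the levers' outer faces: take hold of nothing, keep your fingers off the bars and out of the gaps behind the levers, and leave everything else on the counter where it is.

Things in the scene. Friction and masses are not known exactly. Their poses are not given: they have to be found in the camera images.
- blue_stand: Grey bench clamp (130 mm high) with a rollator handle, blue band on the grip's free end. Does not move. Origin on the counter under the middle of its black grip bar, 31 mm thick; x level, from the lever side across the bar; y level along the bar, axis 110 mm above the counter; z up. Free end at y = +107 mm, clamp at y = -85 mm on a foot plate 130 x 80 x 12 mm.
- blue_lever (a joint): Brake lever of the blue handle: flat aluminium blade, blue strip on its outer face, 125 mm long from its upright pivot, 12 mm thick (outer half bare, inner half black), 97 to 123 mm above the counter, swinging level on the robot's side of the bar. 0 = out at rest; 0.32 rad = at its stop, some 20 mm short of the bar. Sprung back to 0: at the pressing point about 2 N starts it, about 5 N brings it to the stop.
- blue_press (a point): Pressing point on the outer face of the blue lever, half-way up it (110 mm above the counter), 90 mm from the pivot; moves with the lever, about 28 mm from rest to stop. Its x axis is level, square to the blade, pointing inward, the way to push; z up; the pivot lies 90 mm along its -y axis. Pressing the lever turns it clockwise seen from above.
- orange_stand: Grey bench clamp (130 mm high) with a rollator handle, orange band on the grip's free end. Does not move. Origin on the counter under the middle of its black grip bar, 31 mm thick; x level, from the lever side across the bar; y level along the bar, axis 110 mm above the counter; z up. Free end at y = -107 mm, clamp at y = +85 mm on a foot plate 130 x 80 x 12 mm.
- orange_lever (a joint): Brake lever of the orange handle: flat aluminium blade, orange strip on its outer face, 125 mm long from its upright pivot, 12 mm thick (outer half bare, inner half black), 97 to 123 mm above the counter, swinging level on the robot's side of the bar. 0 = out at rest; 0.32 rad = at its stop, some 20 mm short of the bar. Sprung back to 0: at the pressing point about 2 N starts it, about 5 N brings it to the stop.
- orange_press (a point): Pressing point on the outer face of the orange lever, half-way up it (110 mm above the counter), 90 mm from the pivot; moves with the lever, about 28 mm from rest to stop. Its x axis is level, square to the blade, pointing inward, the way to push; z up; the pivot lies 90 mm along its +y axis. Pressing the lever turns it anticlockwise seen from above.
- jar: Amber pill jar with white cap, 40 mm across, 70 mm high, standing loose between the two handles; origin under its centre.
- tape: Roll of white tape lying flat, 70 mm across, 20 mm high; origin under its centre.
- medcup: Small clear medicine cup, 38 mm across, 35 mm high; origin under its centre.
- hexdriver: Screwdriver with yellow handle, 160 mm long, lying beyond the handles along its own x axis.
- sanitizer: White sanitiser bottle with blue cap, 56 mm across, 130 mm high; origin under its centre.
- mug: White mug, 76 mm across, 90 mm high; origin under its centre.
- stapler: Blue and black stapler, 130 x 34 mm, 41 mm high; origin under its centre.

How it is judged:
On the way, in this order (a step that is already met when the one before it is completed fails the run):
1. the fingers hold the blue lever against its stop (the orange one at rest) (value of joint blue_lever above 0.295 rad and contact force between the fingers and blue_lever above 1 N and value of joint orange_lever below 0.05 rad), for 0.8 s.
2. the blue lever is let go and has sprung back out (value of joint blue_lever below 0.04 rad and contact force between the fingers and blue_lever below 0.2 N), for 0.2 s.
3. the fingers hold the orange lever against its stop (the blue one at rest) (value of joint orange_lever above 0.295 rad and contact force between the fingers and orange_lever above 1 N and value of joint blue_lever below 0.05 rad), for 0.8 s.
4. the orange lever is let go and has sprung back out (value of joint orange_lever below 0.04 rad and contact force between the fingers and orange_lever below 0.2 N), for 0.2 s.
At the end, for the whole second after the job is handed in: Both levers are back out at rest (under 0.04 rad) after each was held at its stop (over 0.295 rad) by the fingers for 0.8 s, blue first; every loose thing is at rest within 30 mm of where it stood (value of joint each of blue_lever, orange_lever below 0.04 rad and distance of each of jar, tape, medcup, hexdriver, sanitizer, mug, stapler from where it was at the start of the episode below 0.03 m and linear speed of each of jar, tape, medcup, hexdriver, sanitizer, mug, stapler below 0.02 m/s); the robot touches nothing.
It fails at once if a lever is forced (over 45 N) (contact force between anything else and blue_lever above 45 N or contact force between anything else and orange_lever above 45 N).
It fails at once if the fingers touch a bar (contact force between the fingers and blue_stand_c1 above 1 N or contact force between the fingers and blue_stand_c2 above 1 N or contact force between the fingers and orange_stand_c1 above 1 N or contact force between the fingers and orange_stand_c2 above 1 N).
It fails at once if a lever is pinched or hooked from behind (contact force between the fingers and blue_lever_c1 above 1 N or contact force between the fingers and orange_lever_c1 above 1 N).
It fails at once if a bystander is lifted, carried, knocked over or pushed away (distance of any of jar, tape, medcup, hexdriver, sanitizer, mug, stapler from where it was at the start of the episode above 0.03 m).
It also fails if it takes over 59 s, if anything falls off the work surface, if the arm or the gripper's body presses on something with over 40 N, if the wrist force passes 120 N, or if a joint passes its speed limit or range.

## Working session

There is one attempt and no reset: what is moved stays moved. The work goes in short steps, Python scripts to look and compute and a tool call to move; the robot and the scene stay as the last step left them, time stands still between calls to the robot, and variables do not carry over. Pictures are saved under pics/ and viewed, and the job is handed in when it is done.

Besides the shell and the picture viewer there is one more tool, called after ">>>" as a command line: name --argument value ..., lists and objects as JSON in quotes. carry_out: Moves the arm, as the interface text tells. Its arguments: {"type":"object","properties":{"steps":{"type":"array"},"squeeze":{"type":"number"}},"required":["steps"]}

```bash
mkdir -p pics; ls; python3 - <<'E'
from bench import sensors, imaging
import cv2,pickle
s=sensors.get_state();print(s)
d={}
for n in("scene","top"):
    f=imaging.grab_frame(n);d[n]=f
    cv2.imwrite(f"pics/{n}0.png",cv2.cvtColor(f["img"],cv2.COLOR_RGB2BGR))
    print(n,f["fx"],f["cx"],f["cy"],f["R"],f["t"])
pickle.dump(d,open("f0.pkl","wb"))
E
```

```text
pics
{'time': 0.0, 'qpos': array([ 1.22893135e+00,  3.59516916e-01,  1.51144102e+00, -3.28499662e-05,
        1.27249553e+00, -1.15083917e-01]), 'joint_velocities': array([-0.00046201, -0.00035564, -0.00090027,  0.00122431,  0.00116062,
       -0.00074361]), 'joint_efforts': array([-1.17281652e-03, -5.27626133e+01, -2.78613943e+01, -4.11247711e-04,
        1.33240846e-02,  9.90503167e-06]), 'tool_pos': array([0.13469048, 0.5840054 , 0.24144321]), 'eef_rot': array([-3.14141015e+00,  1.85211234e-03,  1.34402512e+00]), 'contact_force': array([0.51019287, 0.45783906, 0.02399521]), 'torque': array([0.0736858 , 0.01892611, 0.007602  ]), 'finger_gap': 0.9981057424410031}
scene 514.8332539983948 267.68511316649887 215.29533566768748 [[-0.07256759  0.99736267  0.00128583]
 [ 0.82218517  0.06055145 -0.56599034]
 [-0.56457549 -0.04001536 -0.82441087]] [ 0.02258588 -0.45662974  1.91905122]
top 379.86166418891776 280.44953287383805 212.48373868159965 [[ 0.00579499 -0.99963921  0.02622733]
 [-0.99797209 -0.00744392 -0.06321621]
 [ 0.06338864 -0.0258078  -0.99765517]] [0.00435573 0.60479922 1.14900923]
```

View pics/scene0.png

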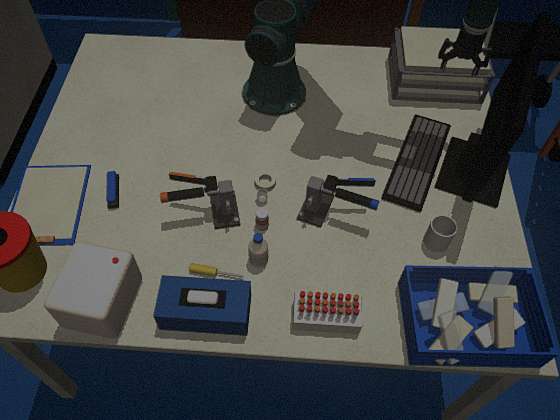

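View pics/top0.png

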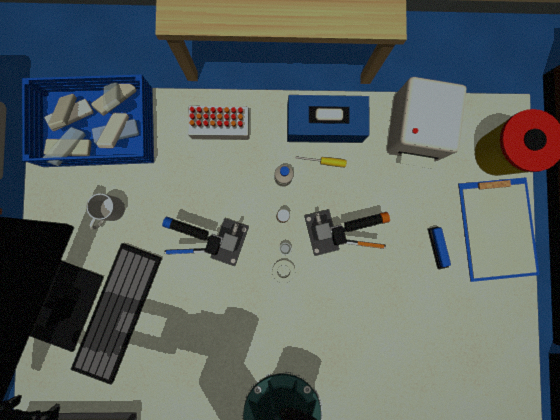

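```bash
cat >h.py <<'E'
import numpy as np,cv2,pickle
def ray(f,u,v,z):
    R,t=np.array(f["R"]),np.array(f["t"])
    d=R.T@np.array([(u-f["cx"])/f["fx"],(v-f["cy"])/f["fy"],1]);c=-R.T@t
    return c+d*(z-c[2])/d[2]
def proj(f,X):
    p=np.array(f["R"])@np.array(X)+np.array(f["t"]);return p[0]/p[2]*f["fx"]+f["cx"],p[1]/p[2]*f["fy"]+f["cy"]
E
python3 - <<'E'
from h import *
d=pickle.load(open("f0.pkl","rb"))
def crop(n,x0,y0,x1,y1,k,o):
    im=cv2.cvtColor(d[n]["img"],cv2.COLOR_RGB2BGR)[y0:y1,x0:x1]
    cv2.imwrite(o,cv2.resize(im,None,fx=k,fy=k,interpolation=cv2.INTER_CUBIC))
crop("top",150,190,410,290,3,"pics/tc.png")
crop("scene",150,160,390,270,3.3,"pics/sc.png")
for n in d:
    f=d[n];h=cv2.cvtColor(f["img"],cv2.COLOR_RGB2HSV)
    for c,(lo,hi) in dict(blue=((100,120,60),(125,255,255)),orange=((5,140,90),(18,255,255))).items():
        m=cv2.inRange(h,lo,hi)
        k,l,st,ce=cv2.connectedComponentsWithStats(m)
        for i in range(1,k):
            if st[i,4]>8 and (150<ce[i,0]<400) and 150<ce[i,1]<270:
                p=np.argwhere(l==i)[:,::-1].astype(float);r=cv2.minAreaRect(p.astype(np.float32))
                print(n,c,st[i],ce[i].round(1),r, "z110",ray(f,*ce[i],.11).round(4))
    for u,v in([(20,400)] if n=="top" else []): print(ray(f,u,v,.2))
E
```

```text
scene blue [349 178  25   3  75] [361. 179.] ((361.0, 179.0), (2.0, 24.0), 90.0) z110 [0.4768 0.2931 0.11  ]
scene blue [370 199   9   9  59] [373.9 203.1] ((373.800048828125, 203.10000610351562), (7.273237705230713, 7.905693531036377), 18.43494987487793) z110 [0.5637 0.3278 0.11  ]
scene blue [254 233   9   8  58] [257.8 236.6] ((258.0, 236.5), (7.0, 8.0), 90.0) z110 [7.032e-01 7.000e-04 1.100e-01]
scene orange [170 172  25   6  66] [182.2 174.5] ((182.0057830810547, 174.46241760253906), (24.177093505859375, 2.5849721431732178), 8.746162414550781) z110 [ 0.4991 -0.2457  0.11  ]
scene orange [160 192   8   8  48] [163.2 195.7] ((163.1999969482422, 195.89999389648438), (7.212489604949951, 6.646804332733154), 81.8698959350586) z110 [ 0.5822 -0.2878  0.11  ]
top blue [280 167   9   9  65] [284.1 170.7] ((284.0, 171.0), (8.0, 8.0), 90.0) z110 [0.7186 0.001  0.11  ]
top blue [163 217   9  11  75] [166.8 222.1] ((166.5, 222.0), (7.905693531036377, 9.803058624267578), 18.43494987487793) z110 [0.5697 0.3298 0.11  ]
top blue [166 249  28   5  99] [178.9 251.1] ((179.48379516601562, 251.17581176757812), (3.6953837871551514, 27.11612892150879), 87.1375961303711) z110 [0.4885 0.2944 0.11  ]
top orange [381 213   9  10  68] [385.2 217.1] ((385.35302734375, 216.9117889404297), (9.701424598693848, 7.033533096313477), 75.96376037597656) z110 [ 0.5879 -0.2883  0.11  ]
top orange [358 241  26   7  91] [370.4 244.3] ((370.4520263671875, 244.3602752685547), (25.57367706298828, 3.502338171005249), 7.594644546508789) z110 [ 0.5104 -0.2453  0.11  ]
[0.12331412 0.65531906 0.2       ]
```

View pics/tc.png

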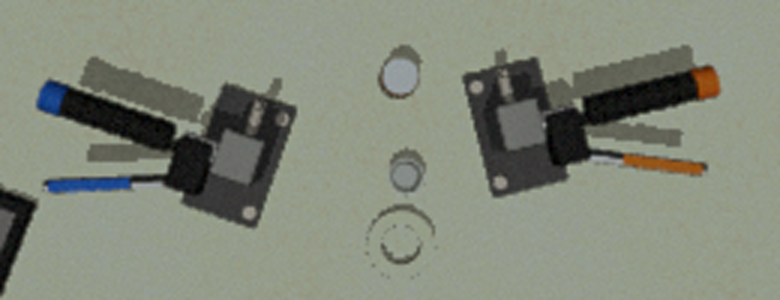

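View pics/sc.png

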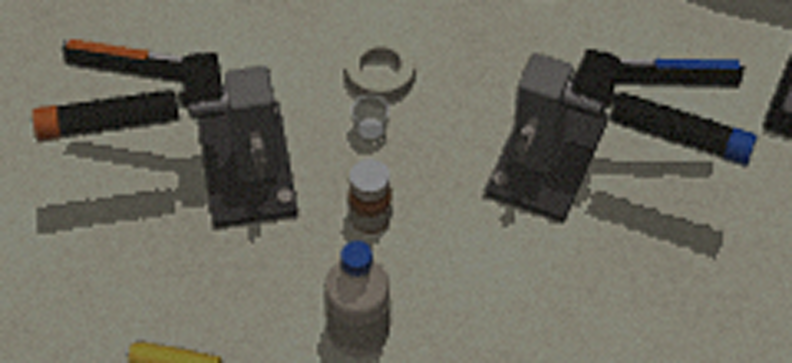

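```bash
python3 - <<'E'
from h import *
d=pickle.load(open("f0.pkl","rb"))
for n in d: f=d[n];print(n,"cam",-np.array(f["R"]).T@f["t"])
def comp(n,lo,hi,cx,cy):
    f=d[n];m=cv2.inRange(cv2.cvtColor(f["img"],cv2.COLOR_RGB2HSV),lo,hi)
    k,l,st,ce=cv2.connectedComponentsWithStats(m);i=1+np.argmin(np.hypot(*(ce[1:]-[cx,cy]).T))
    return f,np.argwhere(l==i)[:,::-1].astype(float)
B=((100,120,60),(125,255,255));O=((5,140,90),(18,255,255))
for c,n,col,p in(("blue","scene",B,(361,179)),("blue","top",B,(179,251)),("or","scene",O,(182,174)),("or","top",O,(370,244))):
    f,P=comp(n,*col,*p)
    for z in(.123,.110):
        W=np.array([ray(f,u,v,z)[:2] for u,v in P]);m=W.mean(0);e=np.linalg.svd(W-m)[2]
        a=e[0]*np.sign(e[0,1]);q=(W-m)@a;r=(W-m)@[a[1],-a[0]]
        print(c,n,z,"mean",m.round(4),"dir",a.round(3),"ang",np.degrees(np.arctan2(a[1],a[0])).round(1),"ends",(m+a*q.min()).round(4),(m+a*q.max()).round(4),"perp",r.min().round(4),r.max().round(4))
f=d["top"]
for u,v in((100,270),(75,225),(35,345),(75,350)): print(u,v,ray(f,u,v,0).round(3),ray(f,u,v,.3).round(3))
for u,v in((440,187),(510,205),(455,135),(545,75),(490,160)): print("scene",u,v,ray(d["scene"],u,v,0).round(3))
E
```

```text
scene cam [1.46052249 0.08191481 1.32360962]
top cam [0.53071338 0.03850964 1.18443387]
blue scene 0.123 mean [0.4874 0.2909] dir [-0.076  0.997] ang 94.3 ends [0.4901 0.2549] [0.4846 0.3269] perp -0.0039 0.0039
blue scene 0.11 mean [0.4768 0.2931] dir [-0.076  0.997] ang 94.3 ends [0.4796 0.2568] [0.4741 0.3296] perp -0.0039 0.0039
blue top 0.123 mean [0.489  0.2913] dir [-0.049  0.999] ang 92.8 ends [0.4909 0.2524] [0.4873 0.3266] perp -0.0053 0.005
blue top 0.11 mean [0.4885 0.2944] dir [-0.049  0.999] ang 92.8 ends [0.4904 0.255 ] [0.4868 0.3301] perp -0.0053 0.0051
or scene 0.123 mean [ 0.5094 -0.2422] dir [0.113 0.994] ang 83.5 ends [ 0.5052 -0.2793] [ 0.5135 -0.2061] perp -0.0049 0.005
or scene 0.11 mean [ 0.4991 -0.2457] dir [0.113 0.994] ang 83.5 ends [ 0.4949 -0.2832] [ 0.5033 -0.2092] perp -0.0049 0.005
or top 0.123 mean [ 0.5106 -0.2418] dir [0.125 0.992] ang 82.8 ends [ 0.5061 -0.2776] [ 0.5151 -0.2062] perp -0.005 0.0048
or top 0.11 mean [ 0.5104 -0.2453] dir [0.125 0.992] ang 82.8 ends [ 0.5058 -0.2814] [ 0.5149 -0.2092] perp -0.0051 0.0049
100 270 [0.426 0.559 0.   ] [0.452 0.427 0.3  ]
75 225 [0.563 0.64  0.   ] [0.555 0.487 0.3  ]
35 345 [0.201 0.744 0.   ] [0.285 0.565 0.3  ]
75 350 [0.186 0.625 0.   ] [0.273 0.476 0.3  ]
scene 440 187 [0.402 0.567 0.   ]
scene 510 205 [0.458 0.779 0.   ]
scene 455 135 [0.167 0.646 0.   ]
scene 545 75 [-0.176  1.032  0.   ]
scene 490 160 [0.274 0.748 0.   ]
```

>>> carry_out --steps '[{"dx":-47,"dy":40,"dz":0,"grip":0},{"dx":-94,"dy":80,"dz":0,"grip":0},{"dx":-141,"dy":120,"dz":0,"grip":0},{"dx":-160,"dy":165,"dz":0,"grip":0},{"dx":-175,"dy":210,"dz":0,"grip":0},{"dx":-190,"dy":257,"dz":0,"grip":0},{"dx":-205,"dy":305,"dz":0,"grip":0},{"dx":-220,"dy":354,"dz":0,"grip":0},{"dx":-220,"dy":354,"dz":0,"grip":0},{"dx":-220,"dy":354,"dz":0,"grip":0}]'

```text
validation failed for argument at $.st...
```

>>> carry_out --steps '[{"dx":-47,"dy":40,"dz":0,"spin":0,"grip":0},{"dx":-94,"dy":80,"dz":0,"spin":0,"grip":0},{"dx":-141,"dy":120,"dz":0,"spin":0,"grip":0},{"dx":-160,"dy":165,"dz":0,"spin":0,"grip":0},{"dx":-175,"dy":210,"dz":0,"spin":0,"grip":0},{"dx":-190,"dy":257,"dz":0,"spin":0,"grip":0},{"dx":-205,"dy":305,"dz":0,"spin":0,"grip":0},{"dx":-220,"dy":354,"dz":0,"spin":0,"grip":0},{"dx":-220,"dy":354,"dz":0,"spin":0,"grip":0},{"dx":-220,"dy":354,"dz":0,"spin":0,"grip":0}]'

```text
time: 1.1
tool_pos: [0.4339, 0.2887, 0.2421]
eef_rot: [3.14, 0.0, 1.34]
contact_force: [0.1, 0.4, -0.6]
finger_gap: -0.002
```

>>> carry_out --steps '[{"dx":0,"dy":0,"dz":40,"spin":0,"grip":0},{"dx":0,"dy":0,"dz":80,"spin":0,"grip":0},{"dx":0,"dy":0,"dz":115,"spin":0,"grip":0},{"dx":0,"dy":0,"dz":133,"spin":0,"grip":0},{"dx":0,"dy":0,"dz":133,"spin":0,"grip":0},{"dx":0,"dy":0,"dz":133,"spin":0,"grip":0}]'

```text
time: 1.7
tool_pos: [0.4297, 0.291, 0.1094]
eef_rot: [-3.141, 0.001, 1.345]
contact_force: [-0.2, -0.0, 0.3]
finger_gap: 0.001
```

```bash
cat >>h.py <<'E'
def look(tag,boxes):
    from bench import imaging,sensors
    s=sensors.get_state();print(s["time"],s["tool_pos"].round(4),s["eef_rot"].round(3),s["contact_force"].round(2))
    for n,b in boxes.items():
        f=imaging.grab_frame(n);im=cv2.cvtColor(f["img"],cv2.COLOR_RGB2BGR)
        pickle.dump(f,open(f"{n}_{tag}.pkl","wb"))
        if b: im=cv2.resize(im[b[1]:b[3],b[0]:b[2]],None,fx=5,fy=5,interpolation=cv2.INTER_CUBIC)
        cv2.imwrite(f"pics/{n}_{tag}.png",im)
E
python3 -c "
from h import *
look('b1',{'scene':(290,100,400,220),'wrist':None})"
```

```text
1.7 [0.4297 0.291  0.1094] [-3.141e+00  1.000e-03  1.345e+00] [-0.21 -0.04  0.34]
```

View pics/scene_b1.png

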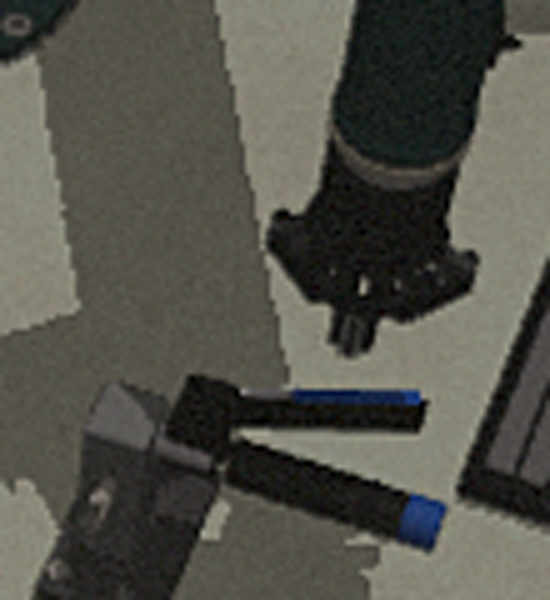

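View pics/wrist_b1.png

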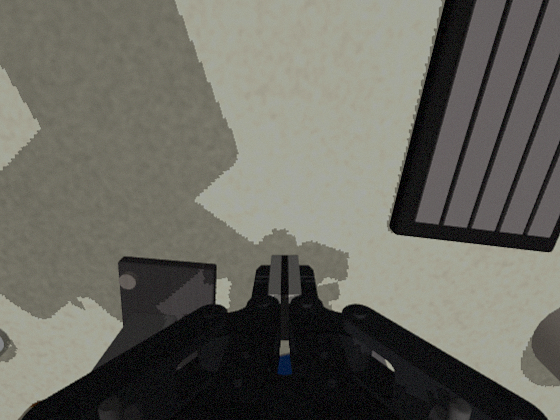

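>>> carry_out --steps '[{"dx":4,"dy":15,"dz":0,"spin":0,"grip":0},{"dx":9,"dy":32,"dz":0,"spin":0,"grip":0},{"dx":10,"dy":38,"dz":0,"spin":0,"grip":0},{"dx":11,"dy":42,"dz":0,"spin":0,"grip":0},{"dx":11,"dy":42,"dz":0,"spin":0,"grip":0},{"dx":11,"dy":42,"dz":0,"spin":0,"grip":0}]'

```text
time: 2.4
tool_pos: [0.4729, 0.2917, 0.1092]
eef_rot: [-3.141, 0.001, 1.344]
contact_force: [-2.3, 0.4, 2.1]
finger_gap: 0.002
```

>>> carry_out --steps '[{"dx":0,"dy":3,"dz":0,"spin":0,"grip":0},{"dx":1,"dy":6,"dz":0,"spin":0,"grip":0},{"dx":1,"dy":9,"dz":0,"spin":0,"grip":0},{"dx":1,"dy":9,"dz":0,"spin":0,"grip":0},{"dx":1,"dy":9,"dz":0,"spin":0,"grip":0}]'

```text
time: 2.9
tool_pos: [0.4826, 0.291, 0.1092]
eef_rot: [-3.141, -0.0, 1.344]
contact_force: [-2.7, 2.7, -0.0]
finger_gap: 0.001
```

>>> carry_out --steps '[{"dx":1,"dy":4,"dz":0,"spin":0,"grip":0},{"dx":1,"dy":8,"dz":0,"spin":0,"grip":0},{"dx":2,"dy":12,"dz":0,"spin":0,"grip":0},{"dx":2,"dy":12,"dz":0,"spin":0,"grip":0},{"dx":2,"dy":12,"dz":0,"spin":0,"grip":0}]'

```text
time: 3.4
tool_pos: [0.4944, 0.2899, 0.1091]
eef_rot: [-3.141, 0.001, 1.344]
contact_force: [-4.9, 2.1, 0.7]
finger_gap: -0.0
```

```bash
python3 -c "
from h import *
look('b2',{'scene':(290,100,400,220)})
from bench import sensors
print(sensors.get_state()['contact_force'])"
```

```text
3.4 [0.4944 0.2899 0.1091] [-3.141e+00  1.000e-03  1.344e+00] [-4.9   2.13  0.7 ]
[-5.32892264  1.02065303  1.35447247]
```

View pics/scene_b2.png

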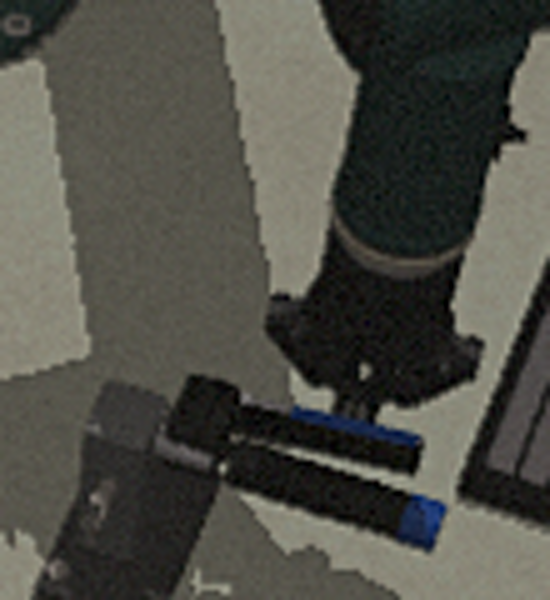

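>>> carry_out --steps '[{"dx":0,"dy":2,"dz":0,"spin":0,"grip":0},{"dx":0,"dy":3,"dz":0,"spin":0,"grip":0},{"dx":0,"dy":3,"dz":0,"spin":0,"grip":0}]'

```text
time: 3.75
tool_pos: [0.4971, 0.2894, 0.1091]
eef_rot: [-3.14, 0.001, 1.344]
contact_force: [-5.2, 2.0, 1.9]
finger_gap: 0.002
```

>>> carry_out --steps '[{"dx":0,"dy":1.5,"dz":0,"spin":0,"grip":0},{"dx":0,"dy":1.5,"dz":0,"spin":0,"grip":0}]'

```text
time: 3.95
tool_pos: [0.4982, 0.2892, 0.1091]
eef_rot: [-3.14, 0.0, 1.344]
contact_force: [-6.4, 2.2, 2.9]
finger_gap: 0.003
```

>>> carry_out --steps '[{"dx":0,"dy":1,"dz":0,"spin":0,"grip":0},{"dx":0,"dy":1,"dz":0,"spin":0,"grip":0}]'

```text
time: 4.15
tool_pos: [0.4983, 0.2891, 0.1091]
eef_rot: [-3.138, 0.001, 1.343]
contact_force: [-9.4, 3.6, 3.5]
finger_gap: 0.0
```

```bash
python3 -c "
from h import *
look('b3',{'top':(150,190,250,290),'scene':(290,100,400,220)})
from bench import sensors
print(sensors.get_state()['contact_force'])"
```

```text
4.15 [0.4983 0.2891 0.1091] [-3.138e+00  1.000e-03  1.343e+00] [-9.37  3.6   3.55]
[-7.61398879  3.30068444  3.14434724]
```

View pics/scene_b3.png

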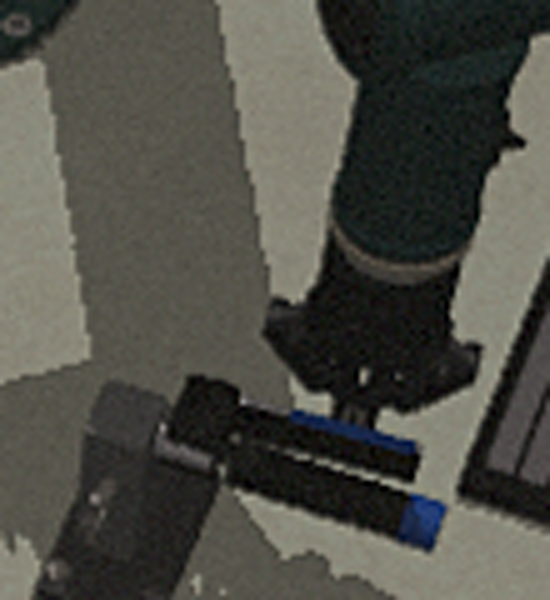

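>>> carry_out --steps '[{"dx":0,"dy":1,"dz":0,"spin":0,"grip":0},{"dx":0,"dy":1,"dz":0,"spin":0,"grip":0},{"dx":0,"dy":1,"dz":0,"spin":0,"grip":0}]'

```text
time: 4.55
tool_pos: [0.4984, 0.2891, 0.1091]
eef_rot: [-3.137, 0.001, 1.343]
contact_force: [-11.1, 4.9, 5.2]
finger_gap: -0.001
```

```bash
python3 - <<'E'
from h import *
for n,c in(("scene",(361,183)),("top",(179,248))):
  f0=pickle.load(open("f0.pkl","rb"))[n];f1=pickle.load(open(f"{n}_b3.pkl","rb"));A=[]
  for f in(f0,f1):
    m=cv2.inRange(cv2.cvtColor(f["img"],cv2.COLOR_RGB2HSV),(100,120,50),(125,255,255))
    k,l,st,ce=cv2.connectedComponentsWithStats(m)
    ok=[i for i in range(1,k) if st[i,4]>8 and abs(ce[i]-c).max()<22 and st[i,3]<st[i,2] or 0]
    P=np.argwhere(np.isin(l,ok))[:,::-1];W=np.array([ray(f,u,v,.123)[:2] for u,v in P]);print(n,[(st[i].tolist()) for i in ok])
    e=np.linalg.svd(W-W.mean(0))[2][0];A.append(np.arctan2(*(e*np.sign(e[1]))[::-1]))
  print(n,A[0]-A[1])
E
```

```text
scene [[349, 178, 25, 3, 75]]
scene [[348, 182, 25, 9, 64]]
scene 0.35464002832269337
top [[166, 249, 28, 5, 99]]
top [[183, 241, 11, 7, 41]]
top 0.3913569105792396
```

>>> carry_out --steps '[{"dx":0,"dy":0,"dz":0,"spin":0,"grip":0},{"dx":0,"dy":0,"dz":0,"spin":0,"grip":0},{"dx":0,"dy":0,"dz":0,"spin":0,"grip":0},{"dx":0,"dy":0,"dz":0,"spin":0,"grip":0},{"dx":0,"dy":0,"dz":0,"spin":0,"grip":0},{"dx":0,"dy":0,"dz":0,"spin":0,"grip":0},{"dx":0,"dy":0,"dz":0,"spin":0,"grip":0},{"dx":0,"dy":0,"dz":0,"spin":0,"grip":0},{"dx":0,"dy":0,"dz":0,"spin":0,"grip":0},{"dx":0,"dy":0,"dz":0,"spin":0,"grip":0}]'

```text
time: 5.55
tool_pos: [0.4985, 0.2891, 0.1091]
eef_rot: [-3.137, 0.001, 1.343]
contact_force: [-11.0, 4.1, 4.5]
finger_gap: -0.003
```

>>> carry_out --steps '[{"dx":0,"dy":-10,"dz":0,"spin":0,"grip":0},{"dx":-2,"dy":-20,"dz":0,"spin":0,"grip":0},{"dx":-3,"dy":-30,"dz":0,"spin":0,"grip":0},{"dx":-8,"dy":-45,"dz":0,"spin":0,"grip":0},{"dx":-12,"dy":-60,"dz":0,"spin":0,"grip":0},{"dx":-14,"dy":-70,"dz":0,"spin":0,"grip":0},{"dx":-14,"dy":-70,"dz":0,"spin":0,"grip":0},{"dx":-14,"dy":-70,"dz":0,"spin":0,"grip":0}]'

```text
time: 6.35
tool_pos: [0.4305, 0.2911, 0.1096]
eef_rot: [3.14, -0.001, 1.344]
contact_force: [0.3, 0.7, 0.1]
finger_gap: -0.0
```

```bash
python3 -c "
from h import *
look('b4',{'top':(150,190,250,290),'scene':(290,100,400,220)})
"
```

```text
6.35 [0.4305 0.2911 0.1096] [ 3.140e+00 -1.000e-03  1.344e+00] [0.27 0.67 0.07]
```

View pics/scene_b4.png

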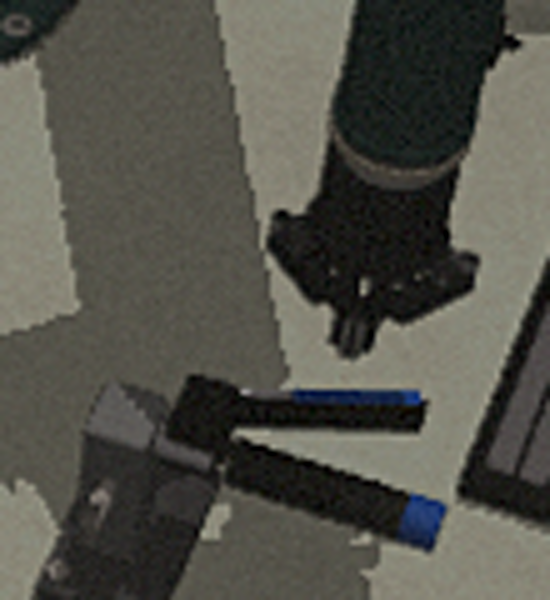

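>>> carry_out --steps '[{"dx":0,"dy":0,"dz":-45,"spin":0,"grip":0},{"dx":0,"dy":0,"dz":-90,"spin":0,"grip":0},{"dx":0,"dy":0,"dz":-131,"spin":0,"grip":0},{"dx":-45,"dy":12,"dz":-131,"spin":0,"grip":0},{"dx":-92,"dy":25,"dz":-131,"spin":0,"grip":0},{"dx":-138,"dy":37,"dz":-131,"spin":0,"grip":0},{"dx":-184,"dy":49,"dz":-131,"spin":0,"grip":0},{"dx":-230,"dy":62,"dz":-131,"spin":0,"grip":0},{"dx":-276,"dy":74,"dz":-131,"spin":0,"grip":0},{"dx":-322,"dy":86,"dz":-131,"spin":0,"grip":0}]'

```text
time: 7.45
tool_pos: [0.4418, -0.0447, 0.2407]
eef_rot: [3.14, 0.0, 1.344]
contact_force: [1.6, -0.5, -1.7]
finger_gap: -0.002
```

>>> carry_out --steps '[{"dx":-45,"dy":12,"dz":0,"spin":-8,"grip":0},{"dx":-92,"dy":25,"dz":0,"spin":-16,"grip":0},{"dx":-138,"dy":37,"dz":0,"spin":-24,"grip":0},{"dx":-184,"dy":49,"dz":0,"spin":-24,"grip":0},{"dx":-194,"dy":53,"dz":0,"spin":-24,"grip":0},{"dx":-194,"dy":53,"dz":0,"spin":-24,"grip":0},{"dx":-194,"dy":53,"dz":0,"spin":-24,"grip":0}]'

```text
time: 8.15
tool_pos: [0.4492, -0.243, 0.2401]
eef_rot: [-3.141, -0.001, 1.761]
contact_force: [-0.2, 1.2, -0.4]
finger_gap: 0.002
```

>>> carry_out --steps '[{"dx":0,"dy":0,"dz":40,"spin":0,"grip":0},{"dx":0,"dy":0,"dz":80,"spin":0,"grip":0},{"dx":0,"dy":0,"dz":115,"spin":0,"grip":0},{"dx":0,"dy":0,"dz":131,"spin":0,"grip":0},{"dx":0,"dy":0,"dz":131,"spin":0,"grip":0},{"dx":0,"dy":0,"dz":131,"spin":0,"grip":0}]'

```text
time: 8.75
tool_pos: [0.4495, -0.2421, 0.1097]
eef_rot: [-3.141, -0.0, 1.764]
contact_force: [-0.1, -0.3, 0.6]
finger_gap: 0.0
```

```bash
python3 -c "
from h import *
look('o1',{'scene':(140,100,250,220)})
"
```

```text
8.75 [ 0.4495 -0.2421  0.1097] [-3.141 -0.     1.764] [-0.07 -0.32  0.55]
```

View pics/scene_o1.png

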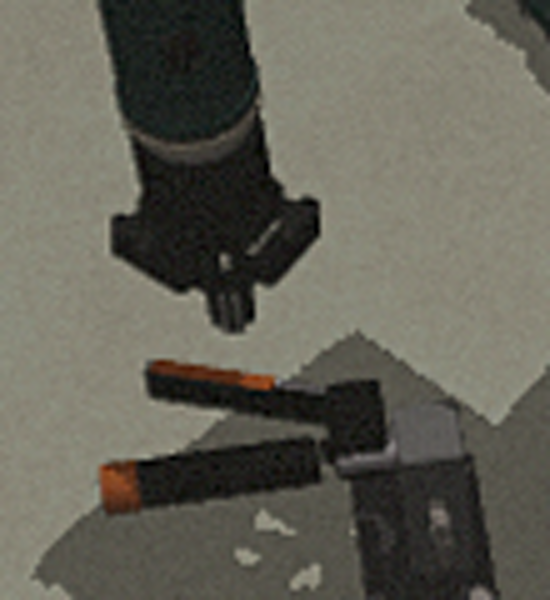

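Fingers at crop (232,320) face the orange strip (150–270, 375), lever at rest. Approaching.

>>> carry_out --steps '[{"dx":-4,"dy":20,"dz":0,"spin":0,"grip":0},{"dx":-7,"dy":38,"dz":0,"spin":0,"grip":0},{"dx":-9,"dy":44,"dz":0,"spin":0,"grip":0},{"dx":-9,"dy":48,"dz":0,"spin":0,"grip":0},{"dx":-9,"dy":52,"dz":0,"spin":0,"grip":0},{"dx":-9,"dy":52,"dz":0,"spin":0,"grip":0},{"dx":-9,"dy":52,"dz":0,"spin":0,"grip":0}]'

```text
time: 9.5
tool_pos: [0.5013, -0.2421, 0.1094]
eef_rot: [-3.141, -0.0, 1.763]
contact_force: [-3.1, -0.2, 1.9]
finger_gap: 0.002
```

>>> carry_out --steps '[{"dx":-1,"dy":4,"dz":0,"spin":0,"grip":0},{"dx":-2,"dy":8,"dz":0,"spin":0,"grip":0},{"dx":-2,"dy":11,"dz":0,"spin":0,"grip":0},{"dx":-2,"dy":11,"dz":0,"spin":0,"grip":0},{"dx":-2,"dy":11,"dz":0,"spin":0,"grip":0}]'

```text
time: 10.0
tool_pos: [0.5132, -0.2421, 0.1092]
eef_rot: [-3.141, 0.0, 1.763]
contact_force: [-5.0, -2.2, 1.7]
finger_gap: 0.0
```

>>> carry_out --steps '[{"dx":0,"dy":2,"dz":0,"spin":0,"grip":0},{"dx":0,"dy":3,"dz":0,"spin":0,"grip":0},{"dx":0,"dy":3,"dz":0,"spin":0,"grip":0}]'

```text
time: 10.3
tool_pos: [0.5161, -0.2419, 0.1093]
eef_rot: [-3.141, 0.001, 1.763]
contact_force: [-3.7, -2.1, 1.1]
finger_gap: 0.001
```

>>> carry_out --steps '[{"dx":0,"dy":1.5,"dz":0,"spin":0,"grip":0},{"dx":0,"dy":1.5,"dz":0,"spin":0,"grip":0}]'

```text
time: 10.5
tool_pos: [0.5176, -0.2418, 0.1093]
eef_rot: [-3.141, 0.001, 1.763]
contact_force: [-4.5, -3.1, 1.7]
finger_gap: 0.0
```

>>> carry_out --steps '[{"dx":0,"dy":1.5,"dz":0,"spin":0,"grip":0},{"dx":0,"dy":1.5,"dz":0,"spin":0,"grip":0}]'

```text
time: 10.7
tool_pos: [0.519, -0.2416, 0.1093]
eef_rot: [-3.141, 0.001, 1.763]
contact_force: [-5.1, -3.5, 1.8]
finger_gap: -0.002
```

>>> carry_out --steps '[{"dx":0,"dy":1.5,"dz":0,"spin":0,"grip":0},{"dx":0,"dy":1.5,"dz":0,"spin":0,"grip":0}]'

```text
time: 10.9
tool_pos: [0.52, -0.2414, 0.1093]
eef_rot: [-3.14, 0.001, 1.763]
contact_force: [-7.2, -4.7, 2.2]
finger_gap: 0.001
```

>>> carry_out --steps '[{"dx":0,"dy":1.5,"dz":0,"spin":0,"grip":0},{"dx":0,"dy":1.5,"dz":0,"spin":0,"grip":0}]'

```text
time: 11.1
tool_pos: [0.5202, -0.2414, 0.1093]
eef_rot: [-3.138, 0.001, 1.764]
contact_force: [-10.5, -5.6, 4.7]
finger_gap: 0.0
```

```bash
python3 -c "
from h import *
look('o2',{'scene':(140,100,250,220)})
"
```

```text
11.1 [ 0.5202 -0.2414  0.1093] [-3.138e+00  1.000e-03  1.764e+00] [-10.46  -5.59   4.69]
```

View pics/scene_o2.png

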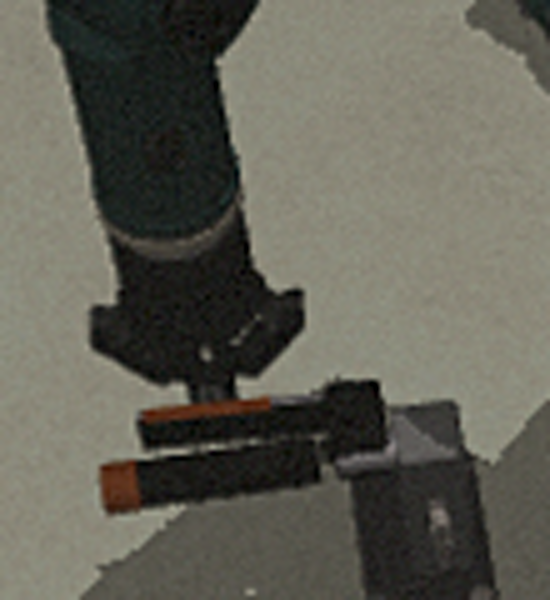

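The orange lever is on its stop: the TCP has stalled, force has jumped to about 12 N, and the blade (strip 140–270, ~410) lies short of the bar. Holding, then releasing.

>>> carry_out --steps '[{"dx":0,"dy":0.5,"dz":0,"spin":0,"grip":0},{"dx":0,"dy":0.5,"dz":0,"spin":0,"grip":0},{"dx":0,"dy":0.5,"dz":0,"spin":0,"grip":0},{"dx":0,"dy":0.5,"dz":0,"spin":0,"grip":0},{"dx":0,"dy":0.5,"dz":0,"spin":0,"grip":0},{"dx":0,"dy":0.5,"dz":0,"spin":0,"grip":0},{"dx":0,"dy":0.5,"dz":0,"spin":0,"grip":0},{"dx":0,"dy":0.5,"dz":0,"spin":0,"grip":0},{"dx":0,"dy":0.5,"dz":0,"spin":0,"grip":0},{"dx":0,"dy":0.5,"dz":0,"spin":0,"grip":0}]'

```text
time: 12.15
tool_pos: [0.5202, -0.2413, 0.1092]
eef_rot: [-3.137, 0.001, 1.764]
contact_force: [-11.7, -6.8, 5.4]
finger_gap: -0.004
```

>>> carry_out --steps '[{"dx":0,"dy":0.5,"dz":0,"spin":0,"grip":0},{"dx":0,"dy":0.5,"dz":0,"spin":0,"grip":0},{"dx":0,"dy":-10,"dz":0,"spin":0,"grip":0},{"dx":2,"dy":-20,"dz":0,"spin":0,"grip":0},{"dx":3,"dy":-30,"dz":0,"spin":0,"grip":0},{"dx":8,"dy":-45,"dz":0,"spin":0,"grip":0},{"dx":12,"dy":-60,"dz":0,"spin":0,"grip":0},{"dx":14,"dy":-75,"dz":0,"spin":0,"grip":0},{"dx":14,"dy":-75,"dz":0,"spin":0,"grip":0},{"dx":14,"dy":-75,"dz":0,"spin":0,"grip":0}]'

```text
time: 13.15
tool_pos: [0.4469, -0.2413, 0.1097]
eef_rot: [3.14, 0.001, 1.762]
contact_force: [0.6, -0.0, -0.1]
finger_gap: 0.001
```

>>> carry_out --steps '[{"dx":0,"dy":0,"dz":-40,"spin":0,"grip":0},{"dx":0,"dy":0,"dz":-80,"spin":0,"grip":0},{"dx":0,"dy":0,"dz":-120,"spin":0,"grip":0},{"dx":0,"dy":0,"dz":-120,"spin":0,"grip":0},{"dx":0,"dy":0,"dz":-120,"spin":0,"grip":0},{"dx":0,"dy":0,"dz":-120,"spin":0,"grip":0}]'

```text
time: 13.75
tool_pos: [0.4461, -0.2404, 0.2283]
eef_rot: [-3.141, -0.001, 1.763]
contact_force: [-0.0, -0.4, 0.4]
finger_gap: 0.002
```

```bash
python3 - <<'E'
from h import *
look('end',{'scene':None,'top':None})
d=pickle.load(open("f0.pkl","rb"))
for n in d:
    f=pickle.load(open(f"{n}_end.pkl","rb"))
    for c,lo,hi in(("blue",(100,120,60),(125,255,255)),("or",(5,140,90),(18,255,255))):
        for t,F in((0,d[n]),(1,f)):
            k,l,st,ce=cv2.connectedComponentsWithStats(cv2.inRange(cv2.cvtColor(F["img"],cv2.COLOR_RGB2HSV),lo,hi))
            print(n,c,t,[ce[i].round(1).tolist() for i in range(1,k) if st[i,4]>8 and 100<ce[i,0]<450 and 150<ce[i,1]<275])
E
```

```text
13.75 [ 0.4461 -0.2404  0.2283] [-3.141e+00 -1.000e-03  1.763e+00] [-0.04 -0.41  0.43]
scene blue 0 [[110.6, 185.8], [361.0, 179.0], [373.9, 203.1], [257.8, 236.6], [428.0, 271.0]]
scene blue 1 [[110.7, 185.9], [361.1, 179.0], [373.8, 203.1], [257.8, 236.7], [432.0, 271.0], [443.2, 271.3]]
scene or 0 [[182.2, 174.5], [163.2, 195.7]]
scene or 1 [[191.1, 175.8], [164.0, 195.8]]
top blue 0 [[284.1, 170.7], [166.8, 222.1], [441.5, 247.0], [178.9, 251.1]]
top blue 1 [[284.1, 170.7], [166.8, 222.1], [440.0, 239.7], [178.8, 251.2]]
top or 0 [[385.2, 217.1], [370.4, 244.3]]
top or 1 [[385.5, 217.1], [370.0, 244.2]]
```

View pics/scene_end.png

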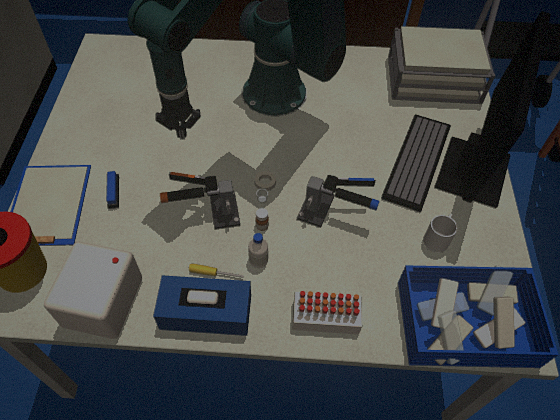

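```bash
python3 -c "
from bench import sign_off
print(sign_off())"
```

```text
the job is handed in; nothing more can be done
None
```

Both brake levers were pushed to their stops with the closed fingers' outer side, blue first, then orange, and each was let spring back. I handed the job in at about 13.8 s of the 59 s allowed.

- **Blue lever:** I held it at its stop for about 1.4 s with 10–13 N. The cameras put its turn at 0.35–0.39 rad, a rough figure slightly above the nominal 0.32. The tool had also stalled while the force rose.
- **Orange lever:** I held it for about 1.3 s with 13–15 N. The stop was confirmed by the stall, the force jump and the picture, and I did not measure its angle.
- **Back at rest:** After release, both strips were within half a pixel of their starting positions in the top view.
- **Other things:** The sanitiser had not moved in either view. The jar, tape, medicine cup, screwdriver and mug I checked only by eye in the last scene picture, and nothing looked disturbed.
- **Robot at hand-in:** It stood clear of everything, with the force reading at about zero.

Two readings disagreed between the views:
- **Stapler:** Its patch in the top view shifted by about 7 px, while in the scene view it stayed within 0.1 px. I put this down to the arm or its shadow covering part of it.
- **Orange strip:** It shifted in the scene view, where it lay in the arm's shadow, but not in the top view.

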